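# Pack the loose compressor foot

## Task

The compressor's foot hangs a little above its steel tray. Find the packer that slides in snugly under the foot - one that goes in and lifts the foot slightly so it is pinched, not one that lies loose - push it nose first along the tray fully home against the stop, and let go of it. Feel your way gently and do not force a packer that is too thick; leave the other two standing flat, clear of the gap, and do not disturb the clamp meter lying beside it.

Things in the scene. Friction and masses are not known exactly. Their poses are not given: they have to be found in the camera images.
- tray: fixed steel tray, 370 x 130 x 8 mm, on the bench. Origin: at bench level, below the middle of the mouth of the gap under the foot; +x is the level direction in which a packer is pushed in; z up. Flat top at z = 8 mm, x -130 to +240, y -65 to +65 mm, free in front of the foot for laying a packer down; a packer fully home has its origin at x = -5, y = 0 mm
- unit: black domed compressor fixed on the tray, with the grey foot; origin and axes as the tray's. Foot: flat underside x 0 to 37, y -27 to +27 mm, top at most 38 mm above the bench (its bolt 60). Behind it a post from x = 56 mm, 93 mm high, and the compressor, x 92 to 208 mm, 154 mm high. The foot is sprung and yields upward; the gap under it differs each time, 5 to 14 mm, and is not measured
- mouth (a point): middle of the gap's mouth, on the tray's top. From 14 mm before it the foot's lip slopes, rising 4 mm forward. A packer up to about 4 mm thicker than the gap rides in and lifts the foot: 2 to 10 N to push, then pinched with 2 to 3 N. A thicker one butts on the lip's front edge, 14 mm before the mouth; a thinner one slides in with no resistance and stays loose. One of the three always fits
- stop (a point): middle of the foot of the front face of the low stop on the tray, 40 mm beyond the mouth: the nose of a packer fully home touches it. The stop is 50 mm wide and 5.5 mm high above the tray top
- packer_thin: the thinnest of three plain aluminium packers, about 100 g: flat plate 90 x 44 mm, 8 mm thick, with an upright grip tab at its rear end. Tab: 12 mm thick along x, 26 mm wide along y, centred at x = -39 mm, its top 52 mm above the underside (thicker packer, taller tab). Origin: centre of the plate's underside; +x points to the square nose at x = +45 mm; z up
- packer_mid: the middle of three plain aluminium packers, about 130 g: flat plate 90 x 44 mm, 11 mm thick, with an upright grip tab at its rear end. Tab: 12 mm thick along x, 26 mm wide along y, centred at x = -39 mm, its top 60 mm above the underside (thicker packer, taller tab). Origin: centre of the plate's underside; +x points to the square nose at x = +45 mm; z up
- packer_thick: the thickest of three plain aluminium packers, about 160 g: flat plate 90 x 44 mm, 14 mm thick, with an upright grip tab at its rear end. Tab: 12 mm thick along x, 26 mm wide along y, centred at x = -39 mm, its top 68 mm above the underside (thicker packer, taller tab). Origin: centre of the plate's underside; +x points to the square nose at x = +45 mm; z up
- clamp_meter: a black clamp meter with an orange jaw, 185 x 64 x 38 mm, lying on the bench; bystander. Origin: middle of its underside
Not all that is in view belongs to the job. Leave any purple look-alike of the packer_thin alone. Leave any blue look-alike of the packer_mid alone.

How it is judged:
At the end, for the whole second after the job is handed in: One packer lies flat at rest under the foot, home (origin x -15 to +3 mm in the tray frame, 14 mm sideways, 0.2 rad), pinched by the foot with 0.8 to 12 N; the other two rest flat (tilt under 0.1 rad), origins over 110 mm from the tray origin (((x of packer_thin in the frame of tray between -0.015 and 0.003 m and y of packer_thin in the frame of tray between -0.014 and 0.014 m and z of packer_thin in the frame of tray between 0.005 and 0.011 m and angle between the x axis of packer_thin and the x axis of tray, either way round below 0.2 rad and angle between packer_thin's own z axis and vertical below 0.06 rad and contact force between packer_thin and unit between 0.8 and 12 N and linear speed of each of packer_thin, packer_mid, packer_thick below 0.01 m/s and horizontal distance between each of packer_mid, packer_thick and tray above 0.11 m and angle between each of packer_mid, packer_thick's own z axis and vertical below 0.1 rad and height (world z) of each of packer_mid, packer_thick above -0.01 m) or (x of packer_mid in the frame of tray between -0.015 and 0.003 m and y of packer_mid in the frame of tray between -0.014 and 0.014 m and z of packer_mid in the frame of tray between 0.005 and 0.011 m and angle between the x axis of packer_mid and the x axis of tray, either way round below 0.2 rad and angle between packer_mid's own z axis and vertical below 0.06 rad and contact force between packer_mid and unit between 0.8 and 12 N and linear speed of each of packer_mid, packer_thin, packer_thick below 0.01 m/s and horizontal distance between each of packer_thin, packer_thick and tray above 0.11 m and angle between each of packer_thin, packer_thick's own z axis and vertical below 0.1 rad and height (world z) of each of packer_thin, packer_thick above -0.01 m) or (x of packer_thick in the frame of tray between -0.015 and 0.003 m and y of packer_thick in the frame of tray between -0.014 and 0.014 m and z of packer_thick in the frame of tray between 0.005 and 0.011 m and angle between the x axis of packer_thick and the x axis of tray, either way round below 0.2 rad and angle between packer_thick's own z axis and vertical below 0.06 rad and contact force between packer_thick and unit between 0.8 and 12 N and linear speed of each of packer_thick, packer_thin, packer_mid below 0.01 m/s and horizontal distance between each of packer_thin, packer_mid and tray above 0.11 m and angle between each of packer_thin, packer_mid's own z axis and vertical below 0.1 rad and height (world z) of each of packer_thin, packer_mid above -0.01 m))); the robot touches nothing.
It fails at once if the compressor or its foot is pushed with more than 30 N (contact force between unit and anything else above 30 N).
It fails at once if the clamp meter is moved more than 20 mm (distance of clamp_meter from where it was at the start of the episode above 0.02 m).
It also fails if it takes over 72 s, if anything falls off the work surface, if the arm or the gripper's body presses on something with over 40 N, if the wrist force passes 120 N, or if a joint passes its speed limit or range.

## Robot

A 6-joint arm with a two-finger parallel gripper is mounted at the origin on the work surface. World frame = base frame: x ahead of the robot, y to its left, z up, the work surface at z = 0. Lengths are in m, angles in rad, forces in N, time in s.
With the tool pointing down it reaches from about 0.3 to 0.875 m from the base axis. Payload 6.4 kg.
Tool frame: the origin (TCP) lies at the centre of the arm's flange, where the gripper is bolted on; the fingertips stand 173 mm ahead of it and the grasp point (between the pads) lies 155 mm ahead of it; z points along the fingers, x is the direction in which the jaws open and shut, and the axes are right-handed (so a half turn about z gives the same grasp; the last joint's range is limited). The gripper opens to 85 mm and grips with 20 to 120 N. Pads are 22 mm wide; open, the fingers measure 114 mm over their backs; the gripper's body (76 mm by 85 mm) begins 54 mm behind the grasp point. The pads swing forward as they close: fully open they stand 13 mm farther back than shut.
Start: joints at [1.02, 0.181, 1.607, -0, 1.354, -0.206], TCP at [0.194, 0.541, 0.405] pointing down, gripper open.
Joint ranges: [-2.99, 2.99], [-0.89, 2.07], [0.3, 2.58], [-1.14, 4.28], [0, 2.63], [-3.12, 3.12]. Speed limits (rad/s): [2.57, 2.57, 3.01, 3.14, 3.14, 3.14].

## Interface

Orientations are given as a unit quaternion [w, x, y, z].
In Python, from bench import ctrl gives the robot as it stands. The module is installed in compiled form; this text tells all that it offers.
- The arm moves only by the tool move_arm, never from a script. Its argument "moves" is a list of rows, each an object of numbers: "gripper": the opening in per cent of the stroke, from 0 (shut) to 100 (fully open); "x", "y", "z": the shift along the tool's x, y, z in cm; "roll": the turn about the tool's z in degrees. In form: [{"gripper": .., "x": .., "y": .., "z": .., "roll": ..}, ...]. A call has 1 to 5 rows; each row shifts and turns the commanded pose from where the row before left it, along the tool's axes as they then stand; what a row does not reach is not made up. A row lasts 1/8 s, in which the tool goes at most 62.5 mm and 10.7 degrees, less where a joint would pass 70% of its speed; a pose out of reach is approached as far as the arm can. A call is refused whole if a number of a shift passes 6.25 or a number of a turn 10.7, either way. A call with a gripper value outside its range is refused whole. The fingers move at their own pace and stop on an object; the grip force is fixed at half the most. Time passes only in rows, so rows that do not move let the fingers close. It gives the time, the measured TCP pose, the force and the opening at its end, in the units of the state.
- ctrl.get_obs(): the state, without advancing time (a new reading comes with each control period).
- ctrl.camera(name): name is "scene" or "side" or "wrist"; returns a dict with "img" (480x640x3 uint8, red, green, blue), "fx", "fy", "cx", "cy" (pixels), "world_from_camera" (4x4, takes a point from camera to world coordinates); the wrist camera has in their place "tool_from_camera" (4x4, takes a point from camera to tool coordinates, whose origin is the TCP and whose axes are the tool frame's). Camera axes: x right, y up, looking along -z (the intrinsics and any distortion apply to the point x, -y, -z); pixel columns grow to the right and rows downward; lengths in m; the calibration is good to about 2 mm. The wrist camera is an equidistant fisheye: a pixel r from the principal point sees the ray r / f radians off the axis. A picture is of the moment at which its call begins: read the wrist's pose just before it. There is no depth.
- ctrl.hand_in(): hands the job in, once; it reports no verdict.
The state is a dict: "time_s": time; "q": joint angles; "dq": joint speeds; "joint_efforts": joint torques, N m; "eef_pos": TCP position; "eef_rot": TCP orientation; "wrist_force": force on the tool from outside, world axes, zero at the start; "torque": the same for the moment, N m; "opening": opening from 0.0 (shut) to 1.0 (fully open).
Only numpy, scipy, OpenCV 4.12 (cv2) and the standard library are available. Lean on these libraries where they do the work, as an engineer would, in place of code of your own. Each camera call takes 0.05 s, during which the arm holds its last target. There are 200 camera calls.

## Working session

There is one attempt and no reset: what is moved stays moved. The work goes in short steps, Python scripts to look and compute and a tool call to move; the robot and the scene stay as the last step left them, time stands still between calls to the robot, and variables do not carry over. Pictures are saved under pics/ and viewed, about 8 in all and at most 12, crops included, and the job is handed in when it is done.

Besides the shell and the picture viewer there is one more tool, called after "Request:" as name([rows], argument=value, ...), one row to a line, values as JSON. move_arm: Moves the arm, as the interface text tells. Its arguments: {"type":"object","properties":{"moves":{"type":"array","items":{"type":"object","properties":{"gripper":{"type":"number"},"x":{"type":"number"},"y":{"type":"number"},"z":{"type":"number"},"roll":{"type":"number"}}}}},"required":["moves"]}

```bash
mkdir -p pics; cat > h.py <<'E'
from bench import ctrl
import numpy as np, cv2
from scipy.spatial.transform import Rotation as R
def save(name,fn):
    c=ctrl.camera(name); cv2.imwrite('pics/'+fn,c['img'][:,:,::-1]); np.savez('pics/'+fn+'.npz',**{k:v for k,v in c.items()}); return c
def px2w(c,u,v,z):
    "pixel -> world at height z (fixed cams)"
    T=np.array(c['world_from_camera']); d=T[:3,:3]@np.array([(u-c['cx'])/c['fx'],-(v-c['cy'])/c['fy'],-1]); o=T[:3,3]
    return o+d*(z-o[2])/d[2]
def w2px(c,p):
    T=np.array(c['world_from_camera']); q=T[:3,:3].T@(np.array(p)-T[:3,3]); return c['cx']-c['fx']*q[0]/q[2], c['cy']+c['fy']*q[1]/q[2]
E
python3 - <<'E'
from h import *
for n in('scene','side'):
    c=save(n,n+'0.png'); print(n,c['fx'],c['cx'],c['cy'],np.round(c['world_from_camera'],3).tolist(),[k for k in c])
o=ctrl.get_obs(); print(o['time_s'],o['eef_pos'],o['eef_rot'],R.from_quat(o['eef_rot'],scalar_first=True).as_matrix().round(3).tolist(),o['wrist_force'])
c=save('wrist','w0.png');print(c['fx'],np.round(c['tool_from_camera'],3).tolist())
E
```

```text
scene 595.0080465373824 316.023366284434 231.72660331336388 [[0.879, -0.368, 0.301, 0.848], [0.476, 0.701, -0.531, -0.694], [-0.016, 0.611, 0.792, 1.023], [0.0, 0.0, 0.0, 1.0]] ['img', 'fx', 'fy', 'cx', 'cy', 'world_from_camera']
side 496.3724054488224 316.7559524972577 236.0936991681961 [[-0.994, 0.047, -0.099, 0.417], [-0.108, -0.572, 0.813, 0.654], [-0.019, 0.819, 0.574, 0.526], [0.0, 0.0, 0.0, 1.0]] ['img', 'fx', 'fy', 'cx', 'cy', 'world_from_camera']
0.1 [0.19422877 0.54096534 0.40387774] [ 3.16374025e-04  8.17923702e-01  5.75326169e-01 -7.18987147e-04] [[0.338, 0.941, -0.001], [0.941, -0.338, -0.001], [-0.002, -0.0, -1.0]] [0.29670696 0.39640431 0.43028141]
371.64829954431775 [[1.0, -0.001, -0.001, 0.001], [-0.002, -0.949, -0.315, -0.081], [-0.001, 0.315, -0.949, 0.03], [0.0, 0.0, 0.0, 1.0]]
```

View pics/scene0.png

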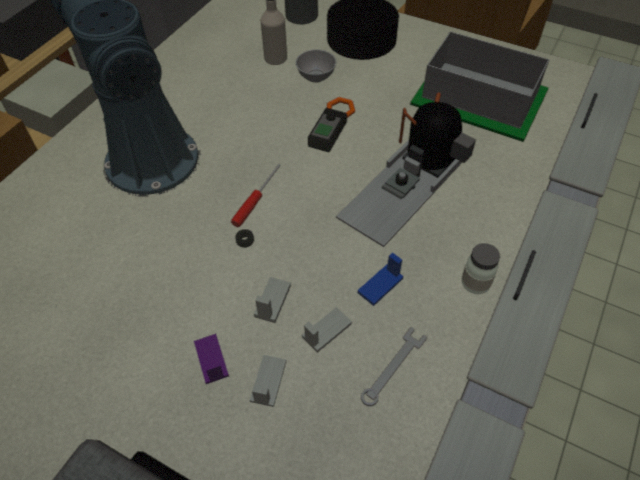

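View pics/side0.png

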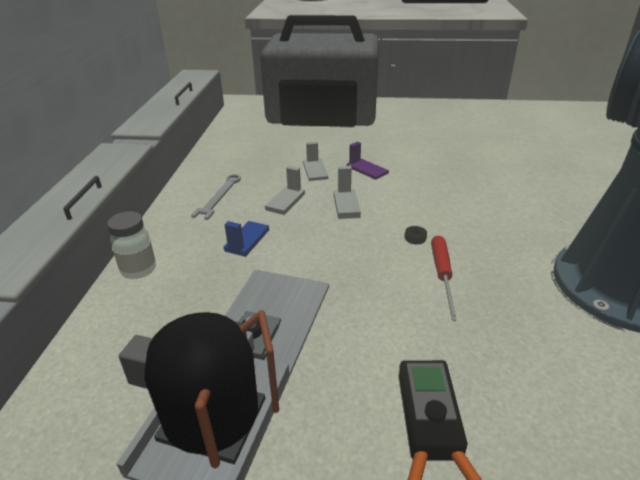

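Scene: tray with its mouth end near (337,217)-(385,243). The compressor is at (435,135) and the three grey packers are at (272,300), (328,328) and (268,380). Purple and blue decoys are at (210,358) and (381,282), the meter at (330,125). I'll zoom in for the exact pixels.

```bash
python3 - <<'E'
import cv2, numpy as np
a=cv2.imread('pics/scene0.png')
A=cv2.resize(a[265:415,240:360],None,fx=4,fy=4,interpolation=cv2.INTER_CUBIC)
B=cv2.resize(a[135:250,330:480],None,fx=2.1,fy=4*1.0*2.1/4,interpolation=cv2.INTER_CUBIC)
o=np.zeros((600,800,3),np.uint8);o[:600,:480]=A;o[:B.shape[0],485:485+B.shape[1]]=B[:,:315]
s=cv2.imread('pics/side0.png')[135:225,255:370];C=cv2.resize(s,None,fx=2.7,fy=2.7,interpolation=cv2.INTER_CUBIC);o[300:300+C.shape[0],485:485+C.shape[1]]=C
cv2.imwrite('pics/z.png',cv2.convertScaleAbs(o,alpha=1.4))
E
```

```text
(no output)
```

View pics/z.png

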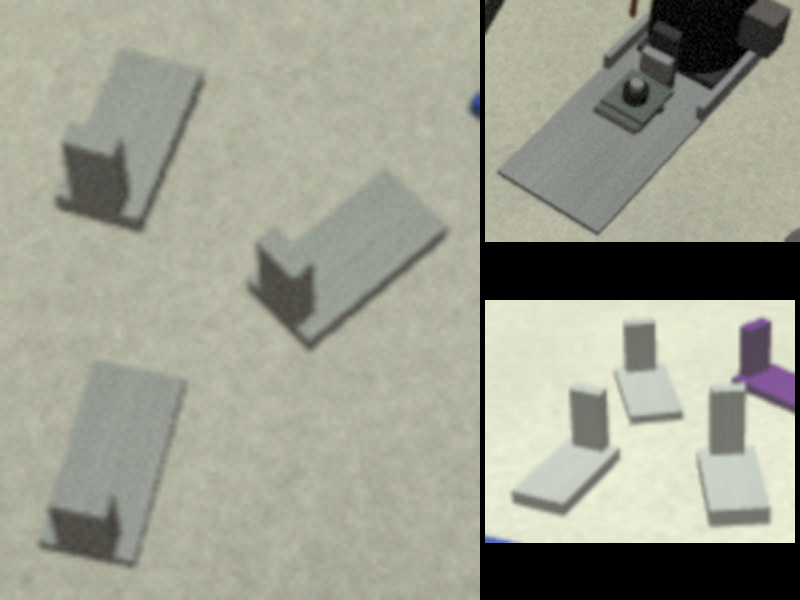

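```bash
cat > fit.py <<'E'
from h import *
from scipy.optimize import least_squares
S=dict(np.load('pics/scene0.png.npz'));D=dict(np.load('pics/side0.png.npz'))
a=lambda u,v:(240+u/4,265+v/4)
s=lambda u,v:(255+(u-485)/2.7,135+(v-300)/2.7)
t=lambda u,v:(330+(u-485)/2.1,135+v/2.1)
P={'p1':([a(122,50),a(204,75),a(142,230),a(57,207)],[s(769,521),s(710,524)],[s(745,387),s(712,387)]),
'p2':([a(385,170),a(447,231),a(310,348),a(249,285)],[s(565,513),s(513,501)],[s(607,391),s(573,387)]),
'p3':([a(95,363),a(185,380),a(134,566),a(41,545)],[s(682,416),s(632,422)],[s(655,320),s(625,321)])}
def pt(x,l): c,n=np.cos(x[2]),np.sin(x[2]); return [x[0]+c*l[0]-n*l[1],x[1]+n*l[0]+c*l[1],l[2]]
for k,(sc,sd,tb) in P.items():
  for th,h in((.008,.052),(.011,.060),(.014,.068)):
    L=[(.045,.022,th),(.045,-.022,th),(-.045,-.022,0),(-.045,.022,0)]
    def f(x):
        r=[]
        for l,p in zip(L,sc): r+=list(np.subtract(w2px(S,pt(x,l)),p))
        for l,p in zip([(.045,.022,0),(.045,-.022,0),(-.045,.013,h),(-.045,-.013,h)],sd+tb): r+=list(np.subtract(w2px(D,pt(x,l)),p))
        return r
    w=px2w(S,*np.mean(sc,0),.005)
    o=least_squares(f,[w[0],w[1],1.]);print(k,th,o.x.round(4),'rms',np.sqrt(np.mean(o.fun**2)).round(2),o.fun[-4:].round(1))
def g(x):
    r=[]
    for l,p in(((-.13,.065,.008),t(499,173)),((-.13,-.065,.008),t(598,233))): r+=list(np.subtract(w2px(S,pt(x,l)),p))
    for l,p in(((-.13,.065,.008),(329,282)),((-.13,-.065,.008),(256,271))): r+=list(np.subtract(w2px(D,pt(x,l)),p))
    for i,y,p in((3,.065,t(604,68)),(4,-.065,t(698,118))): r+=list(np.subtract(w2px(S,pt(x,(x[i],y,.008))),p))
    return r
w=px2w(S,*t(635,120),.008)
o=least_squares(g,[w[0],w[1],1.,0,0]);print('tray',o.x.round(4),o.fun.round(1))
for u,v in((324,135),(340,105)):print('meter',px2w(S,u,v,.02).round(3))
E
python3 fit.py
```

```text
p1 0.008 [ 0.4625 -0.203   1.737 ] rms 2.15 [-1.4  4.7 -2.   5.2]
p1 0.011 [ 0.4626 -0.202   1.7358] rms 1.35 [-1.4  1.3 -2.   1.9]
p1 0.014 [ 0.4627 -0.2011  1.7346] rms 1.47 [-1.4 -2.  -2.  -1.5]
p2 0.008 [ 0.5891 -0.2096  1.2353] rms 1.18 [-1.5  1.8 -0.1  1. ]
p2 0.011 [ 0.5891 -0.2088  1.2211] rms 1.35 [-1.5 -1.4 -0.  -2.3]
p2 0.014 [ 0.589  -0.208   1.2062] rms 2.31 [-1.4 -4.7  0.1 -5.6]
p3 0.008 [ 0.543  -0.3499  1.8371] rms 1.35 [-1.8 -1.8 -1.9 -1.2]
p3 0.011 [ 0.5431 -0.3495  1.8357] rms 2.18 [-1.9 -5.  -2.1 -4.4]
p3 0.014 [ 0.5433 -0.349   1.8342] rms 3.24 [-2.  -8.2 -2.3 -7.6]
tray [0.5645 0.1619 1.3735 0.0611 0.0615] [-2.2 -2.4 -1.2 -1.  -1.   0.4 -2.7 -2.7 -1.4 -1.4  0.8  0.8]
meter [0.342 0.25  0.02 ]
meter [0.326 0.366 0.02 ]
```

```bash
cat > plan.py <<'E'
import sys,json
from h import *
def plan(x,y,z,yaw=None,step=6.0):
    o=ctrl.get_obs(); p=np.array(o['eef_pos']); M=R.from_quat(o['eef_rot'],scalar_first=True).as_matrix()
    y0=np.degrees(np.arctan2(M[1,0],M[0,0])); 
    print('t',round(o['time_s'],2),'pos',p.round(4),'yaw',round(y0,2),'F',np.round(o['wrist_force'],1),'op',round(o['opening'],3))
    dy=0 if yaw is None else (y0-yaw+180)%360-180
    d=(np.array([x,y,z])-p)*100
    n=int(max(np.ceil(np.linalg.norm(d)/step-1e-6),np.ceil(abs(dy)/10.4),1)); rows=[]
    for i in range(n):
        a=np.radians(y0-dy*i/n); X=np.array([np.cos(a),np.sin(a)]);Y=np.array([np.sin(a),-np.cos(a)])
        e=d/n; rows.append({'x':round(float(X@e[:2]),2),'y':round(float(Y@e[:2]),2),'z':round(float(-e[2]),2),'roll':round(dy/n,2)})
    for i in range(0,n,5): print(json.dumps(rows[i:i+5]))
if __name__=='__main__': plan(*map(float,sys.argv[1:]))
E
python3 plan.py 0.576 -0.246 0.36 -19.5
```

```text
t 0.15 pos [0.1942 0.541  0.404 ] yaw 70.24 F [-0.1 -0.3 -0.7] op 1.004
[{"x": -4.08, "y": 4.17, "z": 0.29, "roll": 5.98}, {"x": -3.62, "y": 4.57, "z": 0.29, "roll": 5.98}, {"x": -3.12, "y": 4.92, "z": 0.29, "roll": 5.98}, {"x": -2.59, "y": 5.22, "z": 0.29, "roll": 5.98}, {"x": -2.04, "y": 5.46, "z": 0.29, "roll": 5.98}]
[{"x": -1.46, "y": 5.65, "z": 0.29, "roll": 5.98}, {"x": -0.86, "y": 5.77, "z": 0.29, "roll": 5.98}, {"x": -0.25, "y": 5.83, "z": 0.29, "roll": 5.98}, {"x": 0.36, "y": 5.82, "z": 0.29, "roll": 5.98}, {"x": 0.96, "y": 5.75, "z": 0.29, "roll": 5.98}]
[{"x": 1.55, "y": 5.62, "z": 0.29, "roll": 5.98}, {"x": 2.13, "y": 5.43, "z": 0.29, "roll": 5.98}, {"x": 2.69, "y": 5.18, "z": 0.29, "roll": 5.98}, {"x": 3.21, "y": 4.87, "z": 0.29, "roll": 5.98}, {"x": 3.7, "y": 4.51, "z": 0.29, "roll": 5.98}]
```

Request:
move_arm([
  {"x": -4.1,"y": 4.2,"z": 0.3,"roll": 6},
  {"x": -3.6,"y": 4.6,"z": 0.3,"roll": 6},
  {"x": -3.1,"y": 4.9,"z": 0.3,"roll": 6},
  {"x": -2.6,"y": 5.2,"z": 0.3,"roll": 6},
  {"x": -2.0,"y": 5.5,"z": 0.3,"roll": 6},
])

```text
validation failed for argument at $.mo...
```

Request:
move_arm([
  {"x": -1.5,"y": 5.6,"z": 0.3,"roll": 6},
  {"x": -0.9,"y": 5.8,"z": 0.3,"roll": 6},
  {"x": -0.3,"y": 5.8,"z": 0.3,"roll": 6},
  {"x": 0.4,"y": 5.8,"z": 0.3,"roll": 6},
  {"x": 1.0,"y": 5.7,"z": 0.3,"roll": 6},
])

```text
validation failed for argument at $.mo...
```

Request:
move_arm([
  {"x": 1.5,"y": 5.6,"z": 0.3,"roll": 6},
  {"x": 2.1,"y": 5.4,"z": 0.3,"roll": 6},
  {"x": 2.7,"y": 5.2,"z": 0.3,"roll": 6},
  {"x": 3.2,"y": 4.9,"z": 0.3,"roll": 6},
  {"x": 3.7,"y": 4.5,"z": 0.3,"roll": 6},
])

```text
validation failed for argument at $.mo...
```

Request:
move_arm([
  {"gripper": 65},
])

```text
validation failed for argument at $.mo...
```

```bash
python3 plan.py 0.576 -0.246 0.36 -19.5; python3 -c "
from h import *
save('wrist','w1.png')"
```

```text
t 0.15 pos [0.1942 0.541  0.404 ] yaw 70.24 F [-0.1 -0.3 -0.7] op 1.004
[{"x": -4.08, "y": 4.17, "z": 0.29, "roll": 5.98}, {"x": -3.62, "y": 4.57, "z": 0.29, "roll": 5.98}, {"x": -3.12, "y": 4.92, "z": 0.29, "roll": 5.98}, {"x": -2.59, "y": 5.22, "z": 0.29, "roll": 5.98}, {"x": -2.04, "y": 5.46, "z": 0.29, "roll": 5.98}]
[{"x": -1.46, "y": 5.65, "z": 0.29, "roll": 5.98}, {"x": -0.86, "y": 5.77, "z": 0.29, "roll": 5.98}, {"x": -0.25, "y": 5.83, "z": 0.29, "roll": 5.98}, {"x": 0.36, "y": 5.82, "z": 0.29, "roll": 5.98}, {"x": 0.96, "y": 5.75, "z": 0.29, "roll": 5.98}]
[{"x": 1.55, "y": 5.62, "z": 0.29, "roll": 5.98}, {"x": 2.13, "y": 5.43, "z": 0.29, "roll": 5.98}, {"x": 2.69, "y": 5.18, "z": 0.29, "roll": 5.98}, {"x": 3.21, "y": 4.87, "z": 0.29, "roll": 5.98}, {"x": 3.7, "y": 4.51, "z": 0.29, "roll": 5.98}]
```

View pics/w1.png

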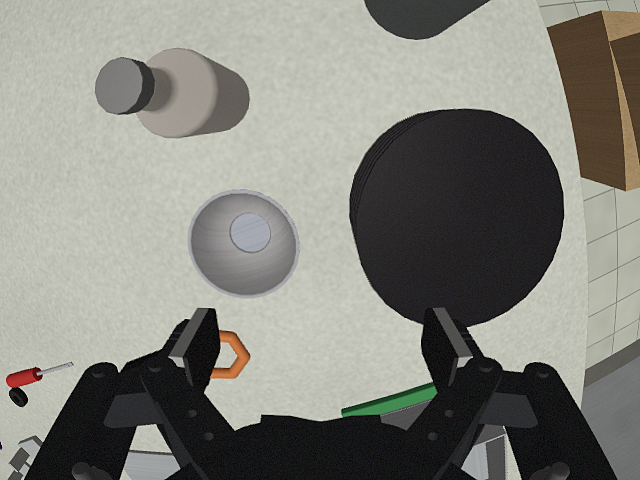

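The moves were refused, so this wrist view still shows the start pose. Perhaps every row needs every key, so I'll try a full row.

Request:
move_arm([
  {"gripper": 100,"x": -4.1,"y": 4.2,"z": 0.3,"roll": 6},
])

```text
time_s: 0.32
eef_pos: [0.2194, 0.4894, 0.4014]
eef_rot: [-0.0, 0.846, 0.532, 0.0]
wrist_force: [1.3, -0.7, 0.2]
opening: 1.0
```

Request:
move_arm([
  {"gripper": 65,"x": -3.6,"y": 4.6,"z": 0.3,"roll": 6},
  {"gripper": 65,"x": -3.1,"y": 4.9,"z": 0.3,"roll": 6},
  {"gripper": 65,"x": -2.6,"y": 5.2,"z": 0.3,"roll": 6},
  {"gripper": 65,"x": -2.0,"y": 5.5,"z": 0.3,"roll": 6},
])

```text
time_s: 0.82
eef_pos: [0.3225, 0.2773, 0.3897]
eef_rot: [0.0, 0.939, 0.343, 0.0]
wrist_force: [0.3, -0.1, -0.1]
opening: 0.646
```

Request:
move_arm([
  {"gripper": 65,"x": -1.5,"y": 5.6,"z": 0.3,"roll": 6},
  {"gripper": 65,"x": -0.9,"y": 5.8,"z": 0.3,"roll": 6},
  {"gripper": 65,"x": -0.3,"y": 5.8,"z": 0.3,"roll": 6},
  {"gripper": 65,"x": 0.4,"y": 5.8,"z": 0.3,"roll": 6},
  {"gripper": 65,"x": 1.0,"y": 5.7,"z": 0.3,"roll": 6},
])

```text
time_s: 1.45
eef_pos: [0.4486, 0.015, 0.3748]
eef_rot: [0.0, 0.996, 0.087, 0.0]
wrist_force: [0.4, 0.4, -0.5]
opening: 0.648
```

Request:
move_arm([
  {"gripper": 65,"x": 1.5,"y": 5.6,"z": 0.3,"roll": 6},
  {"gripper": 65,"x": 2.1,"y": 5.4,"z": 0.3,"roll": 6},
  {"gripper": 65,"x": 2.7,"y": 5.2,"z": 0.3,"roll": 6},
  {"gripper": 65,"x": 3.2,"y": 4.9,"z": 0.3,"roll": 6},
  {"gripper": 65,"x": 3.7,"y": 4.5,"z": 0.3,"roll": 6},
])

```text
time_s: 2.08
eef_pos: [0.5741, -0.2479, 0.3593]
eef_rot: [-0.0, 0.985, -0.173, -0.0]
wrist_force: [0.7, 0.3, 0.6]
opening: 0.65
```

Request:
move_arm([
  {"gripper": 65,"x": 0,"y": 0,"z": 0,"roll": 0},
])

```text
time_s: 2.2
eef_pos: [0.5741, -0.2498, 0.3582]
eef_rot: [0.0, 0.985, -0.174, -0.0]
wrist_force: [0.4, -0.2, 0.7]
opening: 0.649
```

```bash
python3 plan.py 0.576 -0.246 0.36 -19.5; python3 -c "
from h import *
save('wrist','w2.png')"
```

```text
t 2.2 pos [ 0.5741 -0.2498  0.3582] yaw -20.03 F [ 0.4 -0.2  0.7] op 0.649
[{"x": 0.05, "y": -0.42, "z": -0.18, "roll": -0.53}]
```

View pics/w2.png

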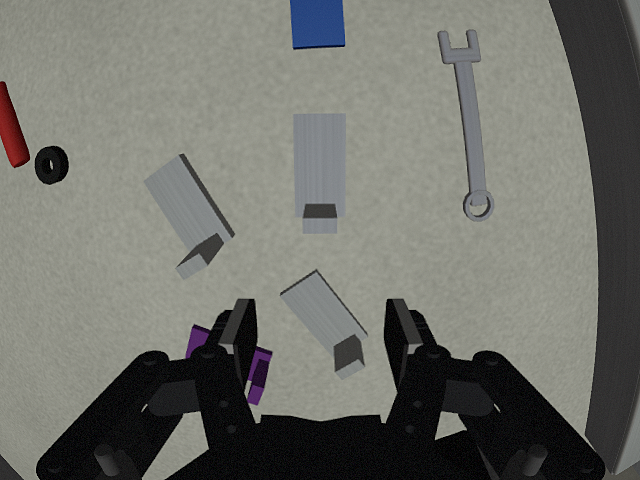

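Wrist view (picture 5): the mid packer is dead ahead and aligned, with its tab top centred at (320,226) and nose corners at (293,113) and (345,113). p1 has its tab at (193,265) and p3 at (350,369).

```bash
cat >> h.py <<'E'
def wpx(c,u,v,z,o=None):
    "wrist pixel -> world at height z"
    o=o or ctrl.get_obs(); M=R.from_quat(o['eef_rot'],scalar_first=True).as_matrix(); T=np.array(c['tool_from_camera'])
    a,b=u-c['cx'],v-c['cy']; r=np.hypot(a,b); th=r/c['fx']
    d=np.array([np.sin(th)*a/r,-np.sin(th)*b/r,-np.cos(th)]); d=M@T[:3,:3]@d; p=np.array(o['eef_pos'])+M@T[:3,3]
    return (p+d*(z-p[2])/d[2])[:3]
E
python3 - <<'E'
from h import *
c=dict(np.load('pics/w2.png.npz'))
for n,tab,h,nl,nr,t in(('mid',(320,226),.06,(293,113),(345,113),.011),('thick',(193,266),.068,(144,181),(181,154),.014),('thin',(350,369),.052,(281,293),(318,270),.008)):
    a=wpx(c,*tab,h);l=wpx(c,*nl,t);r=wpx(c,*nr,t);m=(l+r)/2
    e=l-r; print(n,'tab',a.round(4),'nosemid',m.round(4),'w',np.linalg.norm(e).round(4),'dist tab-nose',np.linalg.norm((m-a)[:2]).round(4),'yaw nose',np.degrees(np.arctan2(e[1],e[0]))-90,'yaw axis',np.degrees(np.arctan2(*(m-a)[1::-1])))
E
```

```text
mid tab [ 0.5746 -0.2436  0.06  ] nosemid [ 0.6024 -0.1633  0.011 ] w 0.0436 dist tab-nose 0.085 yaw nose 70.1601131462383 yaw axis 70.8630610097776
thick tab [ 0.47  -0.238  0.068] nosemid [ 0.4547 -0.1556  0.014 ] w 0.0457 dist tab-nose 0.0838 yaw nose -260.0548484030549 yaw axis 100.5375913412473
thin tab [ 0.5533 -0.385   0.052 ] nosemid [ 0.5321 -0.3028  0.008 ] w 0.0432 dist tab-nose 0.0849 yaw nose -255.57459077642307 yaw axis 104.46523093035455
```

Request:
move_arm([
  {"gripper": 65,"x": -0.2,"y": -0.6,"z": 4.3,"roll": -0.5},
  {"gripper": 65,"x": 0,"y": 0,"z": 6,"roll": 0},
  {"gripper": 65,"x": 0,"y": 0,"z": 5,"roll": 0},
  {"gripper": 65,"x": 0,"y": 0,"z": 1,"roll": 0},
  {"gripper": 0,"x": 0,"y": 0,"z": 0,"roll": 0},
])

```text
time_s: 2.88
eef_pos: [0.574, -0.2392, 0.1975]
eef_rot: [-0.0, 0.986, -0.167, 0.0]
wrist_force: [1.0, -0.3, 0.8]
opening: 0.453
```

Request:
move_arm([
  {"gripper": 0,"x": 0,"y": 0,"z": 0,"roll": 0},
  {"gripper": 0,"x": 0,"y": 0,"z": 0,"roll": 0},
  {"gripper": 0,"x": 0,"y": 0,"z": 0,"roll": 0},
])

```text
time_s: 3.25
eef_pos: [0.5748, -0.2403, 0.1995]
eef_rot: [0.001, 0.986, -0.167, 0.002]
wrist_force: [-0.3, 0.6, 7.7]
opening: 0.297
```

Request:
move_arm([
  {"gripper": 0,"x": 0,"y": 0,"z": -2,"roll": 0},
  {"gripper": 0,"x": 0,"y": 0,"z": -5,"roll": 0},
  {"gripper": 0,"x": 0,"y": 0,"z": -5,"roll": 0},
])

```text
time_s: 3.62
eef_pos: [0.5734, -0.2396, 0.3191]
eef_rot: [0.0, 0.986, -0.167, -0.0]
wrist_force: [0.9, -0.6, -1.9]
opening: 0.296
```

```bash
python3 plan.py 0.5412 0.0352 0.285 -11.3
```

```text
t 3.62 pos [ 0.5734 -0.2396  0.3191] yaw -19.26 F [ 0.9 -0.6 -1.9] op 0.296
[{"x": -2.42, "y": -4.98, "z": 0.68, "roll": -1.59}, {"x": -2.28, "y": -5.04, "z": 0.68, "roll": -1.59}, {"x": -2.14, "y": -5.1, "z": 0.68, "roll": -1.59}, {"x": -2.0, "y": -5.16, "z": 0.68, "roll": -1.59}, {"x": -1.85, "y": -5.21, "z": 0.68, "roll": -1.59}]
```

Request:
move_arm([
  {"gripper": 0,"x": -2.4,"y": -5.0,"z": 0,"roll": -1.6},
  {"gripper": 0,"x": -2.3,"y": -5.0,"z": 0,"roll": -1.6},
  {"gripper": 0,"x": -2.1,"y": -5.1,"z": 0,"roll": -1.6},
  {"gripper": 0,"x": -2.0,"y": -5.2,"z": 1.4,"roll": -1.6},
  {"gripper": 0,"x": -1.9,"y": -5.2,"z": 2,"roll": -1.6},
])

```text
time_s: 4.25
eef_pos: [0.5414, 0.0367, 0.2847]
eef_rot: [0.0, 0.995, -0.098, 0.002]
wrist_force: [-0.2, 0.4, -0.7]
opening: 0.294
```

Request:
move_arm([
  {"gripper": 0,"x": 0,"y": 0,"z": 0,"roll": 0},
])

```text
time_s: 4.38
eef_pos: [0.5396, 0.0387, 0.2821]
eef_rot: [-0.0, 0.995, -0.095, -0.002]
wrist_force: [0.2, -1.1, -0.8]
opening: 0.291
```

```bash
python3 plan.py 0.5412 0.0452 0.285 -11.3;python3 -c "
from h import *
save('wrist','w3.png')"
```

```text
t 4.38 pos [0.5396 0.0387 0.2821] yaw -10.95 F [ 0.2 -1.1 -0.8] op 0.291
[{"x": 0.03, "y": -0.66, "z": -0.29, "roll": 0.35}]
```

View pics/w3.png

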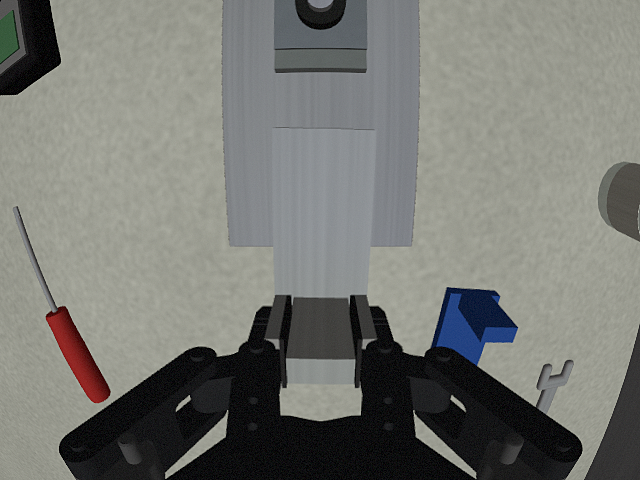

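Picture 6: the packer is held square. Its nose corners are at (272,128) and (376,128), the tray front corners at (230,246) and (412,246), and the lip edge at (275,72)-(366,72).

```bash
python3 - <<'E'
from h import *
c=dict(np.load('pics/w3.png.npz'));o=ctrl.get_obs()
ang=lambda e:np.degrees(np.arctan2(e[1],e[0]))
A=wpx(c,230,246,.008,o);B=wpx(c,412,246,.008,o);m=(A+B)/2;print('front',A,B,np.linalg.norm(A-B),'mid',m,'yaw',ang(B-A)+90)
yw=np.radians(ang(B-A)+90);print('origin',m[:2]+.13*np.array([np.cos(yw),np.sin(yw)]))
A=wpx(c,275,72,.020,o);B=wpx(c,366,72,.02,o);l=(A+B)/2;print('lip',A,B,np.linalg.norm(A-B),l,'yaw',ang(B-A)+90)
print('axis yaw front->lip',ang(l-m), 'dist',np.linalg.norm((l-m)[:2]))
A=wpx(c,272,128,.0936,o);B=wpx(c,376,128,.0936,o);n=(A+B)/2;print('nose',A,B,np.linalg.norm(A-B),n,'yaw',ang(B-A)+90)
M=R.from_quat(o['eef_rot'],scalar_first=True).as_matrix();print('nose in tool',M.T@(n-o['eef_pos']))
E
```

```text
front [0.47705094 0.0452878  0.008     ] [0.60456686 0.02062803 0.008     ] 0.129878464275085 mid [0.5408089  0.03295791 0.008     ] yaw 79.05491885534231
origin [0.56549174 0.16059317]
lip [0.53528292 0.15352131 0.02      ] [0.59019646 0.14289215 0.02      ] 0.055932779381336194 [0.56273969 0.14820673 0.02      ] yaw 79.04519947039746
axis yaw front->lip 79.22595319832611 dist 0.11731687713397596
nose [0.53600475 0.11862735 0.0936    ] [0.57950265 0.11029605 0.0936    ] 0.04428856796182799 [0.5577537 0.1144617 0.0936   ] yaw 79.15726305512996
nose in tool [ 0.00197462 -0.07944323  0.18953895]
```

Request:
move_arm([
  {"gripper": 0,"x": -0.1,"y": -1,"z": 3,"roll": 0},
  {"gripper": 0,"x": 0,"y": 0,"z": 3,"roll": 0},
  {"gripper": 0,"x": 0,"y": 0,"z": 0.8,"roll": 0},
  {"gripper": 0,"x": 0,"y": 0,"z": 0.3,"roll": 0},
  {"gripper": 0,"x": 0,"y": 0,"z": 0,"roll": 0},
])

```text
time_s: 5.05
eef_pos: [0.5431, 0.0445, 0.2129]
eef_rot: [0.0, 0.995, -0.098, 0.001]
wrist_force: [-1.4, -0.8, -0.8]
opening: 0.294
```

```bash
python3 plan.py 0.5412 0.0452 0.21 -10.9
```

```text
t 5.05 pos [0.5431 0.0445 0.2129] yaw -11.3 F [-1.4 -0.8 -0.8] op 0.294
[{"x": -0.2, "y": -0.03, "z": 0.29, "roll": -0.4}]
```

Request:
move_arm([
  {"gripper": 0,"x": -0.2,"y": 0,"z": 0.3,"roll": -0.3},
  {"gripper": 0,"x": 0,"y": 0,"z": 0.1,"roll": 0},
  {"gripper": 0,"x": 0,"y": 0,"z": 0.0,"roll": 0},
])

```text
time_s: 5.42
eef_pos: [0.5404, 0.0456, 0.2078]
eef_rot: [0.0, 0.995, -0.095, 0.0]
wrist_force: [0.0, 0.7, -1.9]
opening: 0.295
```

Request:
move_arm([
  {"gripper": 0,"x": 0,"y": 0,"z": 0.1,"roll": 0},
  {"gripper": 0,"x": 0,"y": 0,"z": 0.0,"roll": 0},
  {"gripper": 0,"x": 0,"y": 0,"z": 0.0,"roll": 0},
])

```text
time_s: 5.8
eef_pos: [0.5405, 0.0456, 0.2075]
eef_rot: [0.0, 0.995, -0.095, 0.0]
wrist_force: [-2.7, -0.2, 7.0]
opening: 0.293
```

Request:
move_arm([
  {"gripper": 0,"x": 0,"y": 0,"z": -0.06,"roll": 0},
  {"gripper": 0,"x": 0,"y": -0.8,"z": 0,"roll": 0},
  {"gripper": 0,"x": 0,"y": -0.8,"z": 0.0,"roll": 0},
  {"gripper": 0,"x": 0,"y": -0.4,"z": 0.0,"roll": 0},
  {"gripper": 0,"x": 0,"y": 0,"z": 0.0,"roll": 0},
])

```text
time_s: 6.42
eef_pos: [0.5445, 0.0658, 0.2075]
eef_rot: [-0.0, 0.995, -0.095, 0.0]
wrist_force: [-0.3, 1.8, 2.8]
opening: 0.291
```

Request:
move_arm([
  {"gripper": 0,"x": 0,"y": -0.3,"z": 0,"roll": 0},
  {"gripper": 0,"x": 0,"y": -0.2,"z": 0,"roll": 0},
  {"gripper": 0,"x": 0,"y": -0.2,"z": 0.0,"roll": 0},
  {"gripper": 0,"x": 0,"y": -0.1,"z": 0.0,"roll": 0},
  {"gripper": 0,"x": 0,"y": 0,"z": 0.0,"roll": 0},
])

```text
time_s: 7.05
eef_pos: [0.5458, 0.073, 0.2075]
eef_rot: [0.0, 0.995, -0.095, 0.0]
wrist_force: [-0.8, -2.4, 4.5]
opening: 0.292
```

Request:
move_arm([
  {"gripper": 0,"x": 0,"y": -0.15,"z": 0,"roll": 0},
  {"gripper": 0,"x": 0,"y": -0.15,"z": 0,"roll": 0},
  {"gripper": 0,"x": 0,"y": 0,"z": 0.0,"roll": 0},
])

```text
time_s: 7.42
eef_pos: [0.5464, 0.0759, 0.2075]
eef_rot: [0.0, 0.995, -0.095, 0.0]
wrist_force: [-1.0, -2.1, 5.3]
opening: 0.289
```

Request:
move_arm([
  {"gripper": 0,"x": 0,"y": -0.1,"z": 0,"roll": 0},
  {"gripper": 0,"x": 0,"y": -0.1,"z": 0,"roll": 0},
  {"gripper": 0,"x": 0,"y": 0,"z": 0.0,"roll": 0},
])

```text
time_s: 7.8
eef_pos: [0.5468, 0.0778, 0.2075]
eef_rot: [0.0, 0.995, -0.095, 0.0]
wrist_force: [-0.2, -2.8, 5.2]
opening: 0.295
```

Request:
move_arm([
  {"gripper": 0,"x": 0,"y": -0.2,"z": 0,"roll": 0},
  {"gripper": 0,"x": 0,"y": -0.2,"z": 0,"roll": 0},
  {"gripper": 0,"x": 0,"y": -0.2,"z": 0.0,"roll": 0},
])

```text
time_s: 8.18
eef_pos: [0.5479, 0.0837, 0.2075]
eef_rot: [0.0, 0.995, -0.095, 0.0]
wrist_force: [-0.7, -3.7, 5.4]
opening: 0.299
```

Request:
move_arm([
  {"gripper": 0,"x": 0,"y": -0.2,"z": 0,"roll": 0},
  {"gripper": 0,"x": 0,"y": -0.2,"z": 0,"roll": 0},
  {"gripper": 0,"x": 0,"y": -0.2,"z": 0.0,"roll": 0},
])

```text
time_s: 8.55
eef_pos: [0.5491, 0.0896, 0.2075]
eef_rot: [0.0, 0.995, -0.095, 0.0]
wrist_force: [-0.9, -2.9, 5.6]
opening: 0.291
```

Request:
move_arm([
  {"gripper": 0,"x": 0,"y": -0.2,"z": -0.05,"roll": 0},
  {"gripper": 0,"x": 0,"y": -0.3,"z": 0,"roll": 0},
  {"gripper": 0,"x": 0,"y": -0.3,"z": 0.0,"roll": 0},
])

```text
time_s: 8.93
eef_pos: [0.5503, 0.0978, 0.2075]
eef_rot: [-0.0, 0.995, -0.095, -0.0]
wrist_force: [-0.6, -1.2, 1.7]
opening: 0.293
```

Forces so far look like tray friction alone (about 0.5 × the downforce). I'll unload the tray slightly to tell pinched from loose.

Request:
move_arm([
  {"gripper": 0,"x": 0,"y": 0,"z": -0.05,"roll": 0},
  {"gripper": 0,"x": 0,"y": 0,"z": 0,"roll": 0},
])

```text
time_s: 9.18
eef_pos: [0.5501, 0.0978, 0.2078]
eef_rot: [-0.0, 0.995, -0.095, -0.001]
wrist_force: [0.4, -0.4, -0.9]
opening: 0.294
```

Request:
move_arm([
  {"gripper": 0,"x": 0,"y": -0.4,"z": 0,"roll": 0},
  {"gripper": 0,"x": 0,"y": -0.4,"z": 0,"roll": 0},
])

```text
time_s: 9.43
eef_pos: [0.5519, 0.1057, 0.2082]
eef_rot: [-0.0, 0.995, -0.096, -0.0]
wrist_force: [0.1, -0.8, -1.4]
opening: 0.294
```

Request:
move_arm([
  {"gripper": 0,"x": 0,"y": -0.3,"z": 0,"roll": 0},
  {"gripper": 0,"x": 0,"y": -0.3,"z": 0,"roll": 0},
])

```text
time_s: 9.68
eef_pos: [0.5532, 0.1116, 0.2083]
eef_rot: [-0.0, 0.995, -0.095, 0.0]
wrist_force: [-0.1, -0.1, -1.5]
opening: 0.294
```

```bash
python3 - <<'E'
from h import *
F=[]
for i in range(3): c=ctrl.camera('side'); F.append(ctrl.get_obs()['wrist_force'])
print(np.round(F,2), ctrl.get_obs()['eef_pos'],ctrl.get_obs()['torque'])
E
```

```text
[[ 0.56 -0.1  -0.8 ]
 [-0.39  0.21 -1.52]
 [-0.48  0.59 -1.05]] [0.55312385 0.11148355 0.20828665] [-0.07634512  0.00018878  0.04664785]
```

The mid packer goes in loose: nose about 27 mm past the mouth, Fz is just its weight, and push force is about 0. I'll withdraw it, put it back near its old place and use the thick one.

Request:
move_arm([
  {"gripper": 0,"x": 0,"y": 2,"z": 0,"roll": 0},
  {"gripper": 0,"x": 0,"y": 3,"z": 0,"roll": 0},
  {"gripper": 0,"x": 0,"y": 3,"z": 0,"roll": 0},
  {"gripper": 0,"x": 0,"y": 3,"z": -4,"roll": 0},
  {"gripper": 0,"x": 0,"y": 3,"z": -5,"roll": 0},
])

```text
time_s: 10.45
eef_pos: [0.5252, -0.028, 0.298]
eef_rot: [-0.0, 0.995, -0.096, -0.002]
wrist_force: [0.9, -0.6, -0.8]
opening: 0.293
```

```bash
python3 plan.py 0.5743 -0.2403 0.32 -19.4
```

```text
t 10.45 pos [ 0.5252 -0.028   0.298 ] yaw -11.0 F [ 0.9 -0.6 -0.8] op 0.293
[{"x": 2.22, "y": 4.98, "z": -0.55, "roll": 2.1}, {"x": 2.4, "y": 4.89, "z": -0.55, "roll": 2.1}, {"x": 2.58, "y": 4.8, "z": -0.55, "roll": 2.1}, {"x": 2.75, "y": 4.7, "z": -0.55, "roll": 2.1}]
```

Request:
move_arm([
  {"gripper": 0,"x": 2.2,"y": 5,"z": -0.6,"roll": 2.1},
  {"gripper": 0,"x": 2.4,"y": 4.9,"z": -0.6,"roll": 2.1},
  {"gripper": 0,"x": 2.6,"y": 4.8,"z": 0,"roll": 2.1},
  {"gripper": 0,"x": 2.7,"y": 4.7,"z": 0,"roll": 2.1},
  {"gripper": 0,"x": 0,"y": 0,"z": 4,"roll": 0},
])

```text
time_s: 11.08
eef_pos: [0.5763, -0.2449, 0.2738]
eef_rot: [0.003, 0.985, -0.171, 0.005]
wrist_force: [0.2, 0.6, -1.3]
opening: 0.294
```

Request:
move_arm([
  {"gripper": 0,"x": 0,"y": 0,"z": 4,"roll": 0},
  {"gripper": 0,"x": 0,"y": 0,"z": 1.5,"roll": 0},
  {"gripper": 0,"x": 0,"y": 0,"z": 0,"roll": 0},
])

```text
time_s: 11.45
eef_pos: [0.5747, -0.2388, 0.2145]
eef_rot: [-0.0, 0.986, -0.168, -0.001]
wrist_force: [-0.3, 0.7, -0.3]
opening: 0.293
```

Bottom is about 15 mm up. Lower gently and release.

Request:
move_arm([
  {"gripper": 0,"x": 0,"y": 0,"z": 1.1,"roll": 0},
  {"gripper": 0,"x": 0,"y": 0,"z": 0.3,"roll": 0},
  {"gripper": 0,"x": 0,"y": 0,"z": 0.1,"roll": 0},
  {"gripper": 0,"x": 0,"y": 0,"z": 0,"roll": 0},
])

```text
time_s: 11.95
eef_pos: [0.5755, -0.2386, 0.2007]
eef_rot: [0.0, 0.986, -0.168, 0.0]
wrist_force: [0.8, -0.3, -1.3]
opening: 0.292
```

Request:
move_arm([
  {"gripper": 65,"x": 0,"y": 0,"z": 0,"roll": 0},
  {"gripper": 65,"x": 0,"y": 0,"z": 0,"roll": 0},
  {"gripper": 65,"x": 0,"y": 0,"z": 0,"roll": 0},
  {"gripper": 65,"x": 0,"y": 0,"z": -4,"roll": 0},
  {"gripper": 65,"x": 0,"y": 0,"z": -5,"roll": 0},
])

```text
time_s: 12.58
eef_pos: [0.5747, -0.2383, 0.2899]
eef_rot: [-0.001, 0.986, -0.168, -0.002]
wrist_force: [0.5, 0.3, -0.1]
opening: 0.652
```

```bash
python3 plan.py 0.470 -0.238 0.36 10.3
```

```text
t 12.57 pos [ 0.5747 -0.2383  0.2899] yaw -19.36 F [ 0.5  0.3 -0.1] op 0.652
[{"x": -3.3, "y": 1.15, "z": -2.34, "roll": -9.89}, {"x": -3.45, "y": 0.56, "z": -2.34, "roll": -9.89}, {"x": -3.49, "y": -0.04, "z": -2.34, "roll": -9.89}]
```

Request:
move_arm([
  {"gripper": 65,"x": 0,"y": 0,"z": -3,"roll": 0},
  {"gripper": 65,"x": -3.3,"y": 1.1,"z": -2,"roll": -9.8},
  {"gripper": 65,"x": -3.5,"y": 0.6,"z": -2,"roll": -9.8},
  {"gripper": 65,"x": -3.5,"y": 0,"z": 0,"roll": -9.8},
  {"gripper": 65,"x": 0,"y": 0,"z": 0,"roll": 0},
])

```text
time_s: 13.2
eef_pos: [0.4686, -0.2382, 0.3606]
eef_rot: [0.0, 0.996, 0.087, -0.0]
wrist_force: [0.8, 0.5, -0.5]
opening: 0.648
```

```bash
python3 plan.py 0.470 -0.238 0.216 10.1;python3 -c "
from h import *
save('wrist','w4.png')"
```

```text
t 13.2 pos [ 0.4686 -0.2382  0.3606] yaw 9.98 F [ 0.8  0.5 -0.5] op 0.648
[{"x": 0.05, "y": 0.0, "z": 4.82, "roll": -0.04}, {"x": 0.05, "y": 0.0, "z": 4.82, "roll": -0.04}, {"x": 0.05, "y": 0.0, "z": 4.82, "roll": -0.04}]
```

View pics/w4.png

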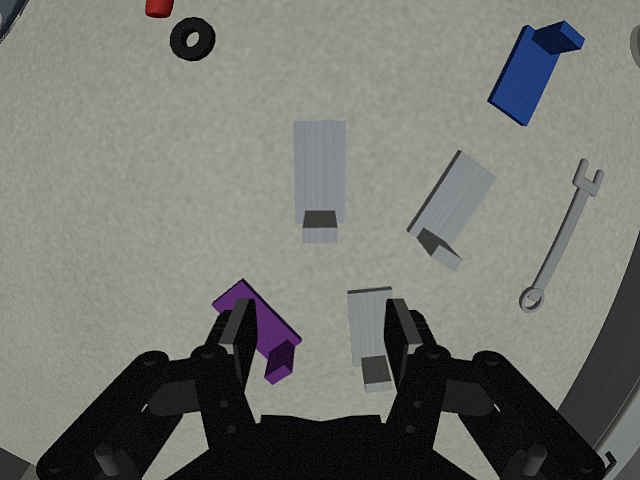

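Picture 7: the thick packer is aligned, tab top centred at (320,234). The mid packer stands flat at (450,195). Descend and grip.

Request:
move_arm([
  {"gripper": 65,"x": 0,"y": 0,"z": 6,"roll": 0},
  {"gripper": 65,"x": 0,"y": 0,"z": 6,"roll": 0},
  {"gripper": 65,"x": 0,"y": 0,"z": 3.4,"roll": 0},
  {"gripper": 0,"x": 0,"y": 0,"z": 0,"roll": 0},
  {"gripper": 0,"x": 0,"y": 0,"z": 0,"roll": 0},
])

```text
time_s: 13.88
eef_pos: [0.4711, -0.2388, 0.2074]
eef_rot: [0.001, 0.996, 0.087, 0.001]
wrist_force: [0.8, 0.4, -1.1]
opening: 0.292
```

Request:
move_arm([
  {"gripper": 0,"x": 0,"y": 0,"z": 0,"roll": 0},
  {"gripper": 0,"x": 0,"y": 0,"z": 0,"roll": 0},
])

```text
time_s: 14.12
eef_pos: [0.4705, -0.2386, 0.2077]
eef_rot: [0.001, 0.996, 0.087, 0.001]
wrist_force: [0.2, 0.1, -1.9]
opening: 0.296
```

Request:
move_arm([
  {"gripper": 0,"x": 0,"y": 0,"z": -2,"roll": 0},
  {"gripper": 0,"x": 0,"y": 0,"z": -5,"roll": 0},
  {"gripper": 0,"x": 0,"y": 0,"z": -4,"roll": 0},
])

```text
time_s: 14.5
eef_pos: [0.4701, -0.2384, 0.3187]
eef_rot: [0.001, 0.996, 0.087, 0.001]
wrist_force: [-0.7, -1.0, -2.6]
opening: 0.294
```

```bash
python3 plan.py 0.5401 0.0387 0.285 -10.9
```

```text
t 14.5 pos [ 0.4701 -0.2384  0.3187] yaw 10.03 F [-0.7 -1.  -2.6] op 0.294
[{"x": 2.34, "y": -5.21, "z": 0.67, "roll": 4.19}, {"x": 1.96, "y": -5.37, "z": 0.67, "roll": 4.19}, {"x": 1.56, "y": -5.5, "z": 0.67, "roll": 4.19}, {"x": 1.15, "y": -5.6, "z": 0.67, "roll": 4.19}, {"x": 0.74, "y": -5.67, "z": 0.67, "roll": 4.19}]
```

Request:
move_arm([
  {"gripper": 0,"x": 2.3,"y": -5.2,"z": 0,"roll": 4.2},
  {"gripper": 0,"x": 2,"y": -5.4,"z": 0,"roll": 4.2},
  {"gripper": 0,"x": 1.6,"y": -5.5,"z": 0,"roll": 4.2},
  {"gripper": 0,"x": 1.1,"y": -5.6,"z": 1.0,"roll": 4.2},
  {"gripper": 0,"x": 0.7,"y": -5.7,"z": 1.5,"roll": 4.2},
])

```text
time_s: 15.12
eef_pos: [0.5401, 0.0411, 0.2926]
eef_rot: [0.0, 0.995, -0.097, 0.002]
wrist_force: [0.8, 0.2, -1.9]
opening: 0.295
```

Request:
move_arm([
  {"gripper": 0,"x": 0,"y": 0,"z": 0,"roll": 0},
  {"gripper": 0,"x": 0,"y": 0,"z": 0,"roll": 0},
])

```text
time_s: 15.38
eef_pos: [0.5396, 0.0394, 0.2918]
eef_rot: [0.0, 0.996, -0.095, 0.0]
wrist_force: [-0.1, -0.5, -1.3]
opening: 0.288
```

```bash
python3 plan.py 0.5401 0.0387 0.285 -10.9;python3 -c "
from h import *
save('wrist','w5.png')"
```

```text
t 15.38 pos [0.5396 0.0394 0.2918] yaw -10.87 F [-0.1 -0.5 -1.3] op 0.288
[{"x": 0.07, "y": 0.06, "z": 0.68, "roll": 0.03}]
```

View pics/w5.png

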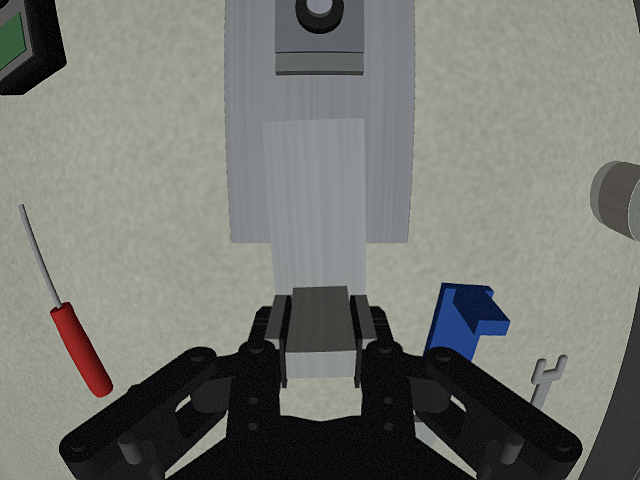

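Picture 8: the thick packer is held slightly yawed, nose corners at (263,123) and (364,118).

```bash
python3 - <<'E'
from h import *
c=dict(np.load('pics/w5.png.npz'));o=ctrl.get_obs()
ang=lambda e:np.degrees(np.arctan2(e[1],e[0]))
z=o['eef_pos'][2]-.2077+.014
A=wpx(c,263,123,z,o);B=wpx(c,364,118,z,o);n=(A+B)/2;T=np.array([.5653,.1606,0]);y=np.radians(79.1)
Rz=np.array([[np.cos(y),np.sin(y),0],[-np.sin(y),np.cos(y),0],[0,0,1]])
print('bottom',z-.014,'nose tray',Rz@(n-T),'w',np.linalg.norm(A-B),'yaw',ang(B-A)+90-79.1,'tcp tray',Rz@(o['eef_pos']-T))
t=wpx(c,320,363,z+.054,o);print('tab top tray',Rz@(t-T))
E
```

```text
bottom 0.08422927776686184 nose tray [-0.04196809  0.00448391  0.09822928] w 0.04406763200341979 yaw 2.6983765971317126 tcp tray [-0.12456661  0.00214048  0.29192928]
tab top tray [-0.12616728  0.00157494  0.15222928]
```

Request:
move_arm([
  {"gripper": 0,"x": 0.1,"y": -0.5,"z": 3,"roll": 2.7},
  {"gripper": 0,"x": 0,"y": 0,"z": 3,"roll": 0},
  {"gripper": 0,"x": 0,"y": 0,"z": 0.8,"roll": 0},
  {"gripper": 0,"x": 0,"y": 0,"z": 0.2,"roll": 0},
  {"gripper": 0,"x": 0,"y": 0,"z": 0,"roll": 0},
])

```text
time_s: 16.05
eef_pos: [0.5421, 0.0435, 0.2225]
eef_rot: [0.0, 0.993, -0.119, 0.001]
wrist_force: [0.2, -0.1, -0.9]
opening: 0.294
```

Request:
move_arm([
  {"gripper": 0,"x": 0,"y": 0,"z": 0.2,"roll": 0},
  {"gripper": 0,"x": 0,"y": 0,"z": 0.1,"roll": 0},
  {"gripper": 0,"x": 0,"y": 0,"z": 0,"roll": 0},
])

```text
time_s: 16.42
eef_pos: [0.5415, 0.0442, 0.2184]
eef_rot: [0.0, 0.993, -0.119, 0.0]
wrist_force: [-0.3, 0.8, -1.3]
opening: 0.292
```

Expect contact near 0.2157.

Request:
move_arm([
  {"gripper": 0,"x": 0,"y": 0,"z": 0.15,"roll": 0},
  {"gripper": 0,"x": 0,"y": 0,"z": 0.1,"roll": 0},
  {"gripper": 0,"x": 0,"y": 0,"z": 0,"roll": 0},
])

```text
time_s: 16.8
eef_pos: [0.5414, 0.0441, 0.2156]
eef_rot: [-0.0, 0.993, -0.119, -0.0]
wrist_force: [0.7, -0.6, -1.8]
opening: 0.294
```

Request:
move_arm([
  {"gripper": 0,"x": 0,"y": 0,"z": 0.1,"roll": 0},
  {"gripper": 0,"x": 0,"y": 0,"z": 0,"roll": 0},
  {"gripper": 0,"x": 0,"y": 0,"z": 0,"roll": 0},
])

```text
time_s: 17.18
eef_pos: [0.5415, 0.0441, 0.2148]
eef_rot: [0.0, 0.993, -0.119, -0.0]
wrist_force: [0.4, 0.3, -1.7]
opening: 0.293
```

Request:
move_arm([
  {"gripper": 0,"x": 0,"y": 0,"z": 0.07,"roll": 0},
  {"gripper": 0,"x": 0,"y": 0,"z": 0,"roll": 0},
  {"gripper": 0,"x": 0,"y": 0,"z": 0,"roll": 0},
])

```text
time_s: 17.55
eef_pos: [0.5415, 0.044, 0.2146]
eef_rot: [0.0, 0.993, -0.119, 0.0]
wrist_force: [-3.2, 0.1, 5.4]
opening: 0.292
```

Request:
move_arm([
  {"gripper": 0,"x": 0,"y": 0,"z": 0.07,"roll": 0},
  {"gripper": 0,"x": 0,"y": 0,"z": 0,"roll": 0},
  {"gripper": 0,"x": 0,"y": 0,"z": 0,"roll": 0},
])

```text
time_s: 17.92
eef_pos: [0.5416, 0.044, 0.2146]
eef_rot: [0.0, 0.993, -0.119, -0.0]
wrist_force: [-5.6, -0.4, 11.6]
opening: 0.293
```

Request:
move_arm([
  {"gripper": 0,"x": 0,"y": 0,"z": -0.13,"roll": 0},
  {"gripper": 0,"x": 0.03,"y": -0.7,"z": 0,"roll": 0},
  {"gripper": 0,"x": 0.03,"y": -0.7,"z": 0.0,"roll": 0},
  {"gripper": 0,"x": 0.03,"y": -0.4,"z": 0.0,"roll": 0},
  {"gripper": 0,"x": 0,"y": 0,"z": 0.0,"roll": 0},
])

```text
time_s: 18.55
eef_pos: [0.5468, 0.062, 0.2146]
eef_rot: [-0.0, 0.993, -0.119, 0.0]
wrist_force: [0.5, 0.8, 0.3]
opening: 0.295
```

Request:
move_arm([
  {"gripper": 0,"x": 0,"y": -0.2,"z": 0,"roll": 0},
  {"gripper": 0,"x": 0,"y": -0.15,"z": 0,"roll": 0},
  {"gripper": 0,"x": 0,"y": 0,"z": 0.0,"roll": 0},
])

```text
time_s: 18.92
eef_pos: [0.5474, 0.0648, 0.2147]
eef_rot: [-0.0, 0.993, -0.119, -0.0]
wrist_force: [-1.3, 0.7, -0.0]
opening: 0.294
```

Request:
move_arm([
  {"gripper": 0,"x": 0,"y": -0.1,"z": 0,"roll": 0},
  {"gripper": 0,"x": 0,"y": -0.1,"z": 0,"roll": 0},
  {"gripper": 0,"x": 0,"y": 0,"z": 0.0,"roll": 0},
])

```text
time_s: 19.3
eef_pos: [0.5479, 0.0668, 0.2147]
eef_rot: [-0.0, 0.993, -0.119, -0.0]
wrist_force: [0.1, 0.1, 0.0]
opening: 0.293
```

Request:
move_arm([
  {"gripper": 0,"x": 0,"y": -0.1,"z": 0,"roll": 0},
  {"gripper": 0,"x": 0,"y": -0.1,"z": 0,"roll": 0},
  {"gripper": 0,"x": 0,"y": 0,"z": 0.0,"roll": 0},
])

```text
time_s: 19.68
eef_pos: [0.5484, 0.0688, 0.2147]
eef_rot: [-0.0, 0.993, -0.119, 0.0]
wrist_force: [-0.2, 0.3, -0.8]
opening: 0.292
```

Request:
move_arm([
  {"gripper": 0,"x": -0.05,"y": -0.15,"z": 0,"roll": 0},
  {"gripper": 0,"x": -0.05,"y": -0.15,"z": 0,"roll": 0},
  {"gripper": 0,"x": 0,"y": 0,"z": 0.0,"roll": 0},
])

```text
time_s: 20.05
eef_pos: [0.5481, 0.072, 0.2147]
eef_rot: [-0.0, 0.993, -0.119, 0.0]
wrist_force: [-0.1, 0.5, -0.8]
opening: 0.298
```

Request:
move_arm([
  {"gripper": 0,"x": -0.05,"y": -0.15,"z": 0,"roll": 0},
  {"gripper": 0,"x": -0.05,"y": -0.15,"z": 0,"roll": 0},
  {"gripper": 0,"x": 0,"y": 0,"z": 0.0,"roll": 0},
])

```text
time_s: 20.42
eef_pos: [0.5478, 0.075, 0.2147]
eef_rot: [-0.0, 0.993, -0.119, -0.0]
wrist_force: [0.4, -0.4, -0.3]
opening: 0.296
```

Request:
move_arm([
  {"gripper": 0,"x": -0.02,"y": -0.15,"z": 0,"roll": 0},
  {"gripper": 0,"x": -0.02,"y": -0.15,"z": 0,"roll": 0},
  {"gripper": 0,"x": 0,"y": 0,"z": 0.0,"roll": 0},
])

```text
time_s: 20.8
eef_pos: [0.5483, 0.0777, 0.2148]
eef_rot: [0.0, 0.993, -0.119, 0.0]
wrist_force: [-1.4, -5.8, 1.6]
opening: 0.296
```

Request:
move_arm([
  {"gripper": 0,"x": -0.01,"y": -0.15,"z": 0,"roll": 0},
  {"gripper": 0,"x": -0.01,"y": -0.15,"z": 0,"roll": 0},
  {"gripper": 0,"x": 0,"y": 0,"z": 0.0,"roll": 0},
])

```text
time_s: 21.18
eef_pos: [0.5488, 0.0807, 0.2148]
eef_rot: [0.0, 0.993, -0.119, 0.0]
wrist_force: [-0.5, -4.5, 1.1]
opening: 0.292
```

It rides up under the lip with 4.5 to 6 N and keeps moving, so this is the fitting packer. Continue.

Request:
move_arm([
  {"gripper": 0,"x": -0.01,"y": -0.2,"z": 0,"roll": 0},
  {"gripper": 0,"x": -0.01,"y": -0.2,"z": 0,"roll": 0},
  {"gripper": 0,"x": -0.01,"y": -0.2,"z": 0.0,"roll": 0},
  {"gripper": 0,"x": -0.01,"y": -0.2,"z": 0.0,"roll": 0},
])

```text
time_s: 21.68
eef_pos: [0.5502, 0.089, 0.2147]
eef_rot: [-0.0, 0.993, -0.119, -0.0]
wrist_force: [-0.8, -4.2, 1.8]
opening: 0.296
```

Request:
move_arm([
  {"gripper": 0,"x": -0.01,"y": -0.2,"z": 0,"roll": 0},
  {"gripper": 0,"x": -0.01,"y": -0.2,"z": 0,"roll": 0},
  {"gripper": 0,"x": -0.01,"y": -0.2,"z": 0.0,"roll": 0},
  {"gripper": 0,"x": -0.01,"y": -0.2,"z": 0.0,"roll": 0},
])

```text
time_s: 22.18
eef_pos: [0.5517, 0.0968, 0.2147]
eef_rot: [0.0, 0.993, -0.119, -0.0]
wrist_force: [-1.2, -4.1, 1.6]
opening: 0.291
```

Request:
move_arm([
  {"gripper": 0,"x": -0.01,"y": -0.2,"z": 0,"roll": 0},
  {"gripper": 0,"x": -0.01,"y": -0.2,"z": 0,"roll": 0},
  {"gripper": 0,"x": -0.01,"y": -0.2,"z": 0.0,"roll": 0},
  {"gripper": 0,"x": -0.01,"y": -0.2,"z": 0.0,"roll": 0},
])

```text
time_s: 22.68
eef_pos: [0.5532, 0.1046, 0.2147]
eef_rot: [0.0, 0.993, -0.119, -0.0]
wrist_force: [-0.8, -4.7, 1.8]
opening: 0.292
```

```bash
python3 - <<'E'
from h import *
o=ctrl.get_obs(); y=np.radians(79.1); d=np.array(o['eef_pos'])[:2]-[.5653,.1606]
print('tcp tray',d@[np.cos(y),np.sin(y)],d@[-np.sin(y),np.cos(y)],'nose~',d@[np.cos(y),np.sin(y)]+.0826,o['wrist_force'],o['torque'])
E
```

```text
tcp tray -0.05723328669799843 0.0013018950063302293 nose~ 0.025366713302001576 [-0.78805533 -4.7002644   1.84270371] [-0.62460142  0.07894489  0.00226682]
```

Request:
move_arm([
  {"gripper": 0,"x": -0.01,"y": -0.2,"z": 0,"roll": 0},
  {"gripper": 0,"x": -0.01,"y": -0.2,"z": 0,"roll": 0},
  {"gripper": 0,"x": -0.01,"y": -0.2,"z": 0.0,"roll": 0},
  {"gripper": 0,"x": -0.01,"y": -0.2,"z": 0.0,"roll": 0},
  {"gripper": 0,"x": -0.01,"y": -0.2,"z": 0.0,"roll": 0},
])

```text
time_s: 23.3
eef_pos: [0.5551, 0.1145, 0.2147]
eef_rot: [-0.0, 0.993, -0.119, -0.0]
wrist_force: [-1.2, -4.3, 1.4]
opening: 0.296
```

Request:
move_arm([
  {"gripper": 0,"x": -0.01,"y": -0.1,"z": 0,"roll": 0},
  {"gripper": 0,"x": 0,"y": -0.1,"z": 0,"roll": 0},
  {"gripper": 0,"x": 0,"y": 0,"z": 0.0,"roll": 0},
])

```text
time_s: 23.68
eef_pos: [0.5554, 0.1164, 0.2146]
eef_rot: [-0.0, 0.993, -0.119, -0.0]
wrist_force: [-0.8, -3.8, 1.0]
opening: 0.293
```

Request:
move_arm([
  {"gripper": 0,"x": -0.01,"y": -0.1,"z": 0,"roll": 0},
  {"gripper": 0,"x": 0,"y": 0,"z": 0.0,"roll": 0},
])

```text
time_s: 23.92
eef_pos: [0.5556, 0.1174, 0.2147]
eef_rot: [-0.0, 0.993, -0.119, 0.0]
wrist_force: [-1.1, -3.6, 1.6]
opening: 0.297
```

Request:
move_arm([
  {"gripper": 0,"x": -0.01,"y": -0.1,"z": 0,"roll": 0},
  {"gripper": 0,"x": 0,"y": 0,"z": 0.0,"roll": 0},
])

```text
time_s: 24.18
eef_pos: [0.5557, 0.1184, 0.2147]
eef_rot: [-0.0, 0.993, -0.119, 0.0]
wrist_force: [-0.6, -3.9, 0.9]
opening: 0.297
```

Nose is about 39 to 40 mm in. A few more 0.7 mm steps until the force rises.

Request:
move_arm([
  {"gripper": 0,"x": 0,"y": -0.07,"z": 0,"roll": 0},
  {"gripper": 0,"x": 0,"y": 0,"z": 0.0,"roll": 0},
])

```text
time_s: 24.42
eef_pos: [0.5559, 0.119, 0.2147]
eef_rot: [-0.0, 0.993, -0.119, -0.0]
wrist_force: [-1.2, -3.5, 0.4]
opening: 0.294
```

Request:
move_arm([
  {"gripper": 0,"x": 0,"y": -0.07,"z": 0,"roll": 0},
  {"gripper": 0,"x": 0,"y": 0,"z": 0.0,"roll": 0},
])

```text
time_s: 24.68
eef_pos: [0.556, 0.1197, 0.2147]
eef_rot: [-0.0, 0.993, -0.119, -0.0]
wrist_force: [-1.5, -3.5, 1.1]
opening: 0.291
```

Request:
move_arm([
  {"gripper": 0,"x": 0,"y": -0.07,"z": 0,"roll": 0},
  {"gripper": 0,"x": 0,"y": 0,"z": 0.0,"roll": 0},
])

```text
time_s: 24.92
eef_pos: [0.5562, 0.1202, 0.2147]
eef_rot: [0.0, 0.993, -0.119, -0.0]
wrist_force: [-0.6, -4.8, 2.1]
opening: 0.29
```

Request:
move_arm([
  {"gripper": 0,"x": 0,"y": -0.06,"z": 0,"roll": 0},
  {"gripper": 0,"x": 0,"y": 0,"z": 0.0,"roll": 0},
])

```text
time_s: 25.18
eef_pos: [0.5563, 0.1205, 0.2148]
eef_rot: [0.001, 0.993, -0.119, -0.0]
wrist_force: [-2.4, -6.0, 2.7]
opening: 0.295
```

Request:
move_arm([
  {"gripper": 0,"x": 0,"y": -0.06,"z": 0,"roll": 0},
  {"gripper": 0,"x": 0,"y": 0,"z": 0.0,"roll": 0},
])

```text
time_s: 25.42
eef_pos: [0.5565, 0.1207, 0.2149]
eef_rot: [0.001, 0.993, -0.119, -0.0]
wrist_force: [-2.4, -9.2, 3.2]
opening: 0.293
```

It's stopped: force is rising and progress has stalled. Relieve, release, lift away.

Request:
move_arm([
  {"gripper": 0,"x": 0,"y": 0.08,"z": 0,"roll": 0},
  {"gripper": 60,"x": 0,"y": 0,"z": 0,"roll": 0},
  {"gripper": 60,"x": 0,"y": 0,"z": 0.0,"roll": 0},
  {"gripper": 60,"x": 0,"y": 0,"z": 0.0,"roll": 0},
  {"gripper": 60,"x": 0,"y": 0,"z": -2,"roll": 0},
])

```text
time_s: 26.05
eef_pos: [0.5554, 0.1209, 0.2338]
eef_rot: [0.0, 0.993, -0.119, -0.002]
wrist_force: [-0.0, -1.1, -1.0]
opening: 0.601
```

Request:
move_arm([
  {"gripper": 60,"x": 0,"y": 0,"z": -4,"roll": 0},
  {"gripper": 60,"x": 0,"y": 2,"z": -4,"roll": 0},
  {"gripper": 60,"x": 0,"y": 4,"z": -2,"roll": 0},
  {"gripper": 60,"x": 0,"y": 2,"z": 0,"roll": 0},
  {"gripper": 60,"x": 0,"y": 0,"z": 0,"roll": 0},
])

```text
time_s: 26.68
eef_pos: [0.5374, 0.042, 0.3365]
eef_rot: [-0.0, 0.993, -0.12, 0.001]
wrist_force: [0.1, 0.3, 0.0]
opening: 0.599
```

```bash
python3 - <<'E'
from h import *
import cv2
c=save('wrist','w6.png'); o=ctrl.get_obs(); np.save('o6.npy',[*o['eef_pos'],*o['eef_rot']]); print(o['time_s'],o['eef_pos'],o['opening'],o['wrist_force'])
save('scene','s6.png')
E
```

```text
26.725 [0.5374673  0.04277355 0.33597214] 0.6007851472951098 [-0.49485871  0.26166392 -0.29405421]
```

View pics/w6.png

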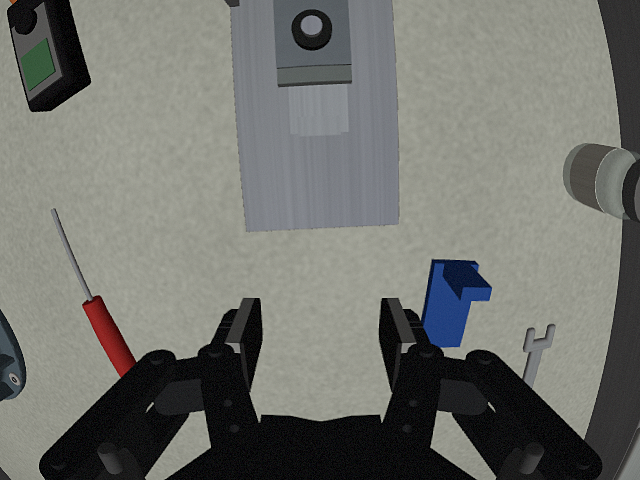

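View pics/s6.png

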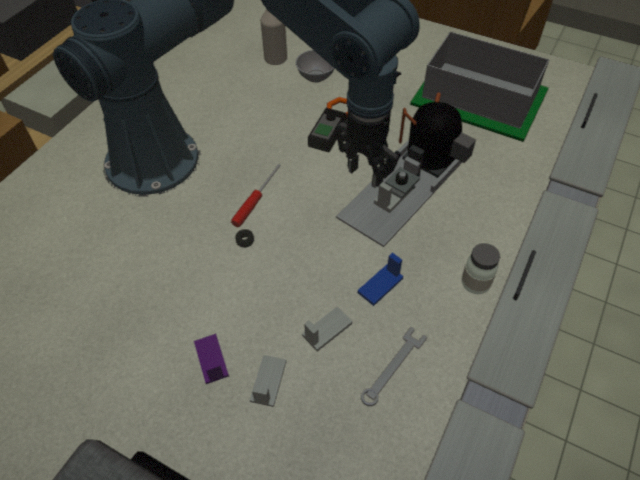

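Picture 9 (wrist): the packer is under the foot, rear end at about (289,133)-(349,134). Picture 10 (scene): the mid and thin packers stand flat and the meter is undisturbed. I'll measure the pose before handing in.

```bash
python3 - <<'E'
from h import *
c=dict(np.load('pics/w6.png.npz'));q=np.load('o6.npy');o=dict(eef_pos=q[:3],eef_rot=q[3:])
y=np.radians(79.1);f=lambda u,v,z:(lambda d:np.round([1e3*(d@[np.cos(y),np.sin(y)]),1e3*(d@[-np.sin(y),np.cos(y)])],1))(wpx(c,u,v,z,o)[:2]-[.5653,.1606])
print('tray corners',f(246,231,.008),f(399,223,.008),'lip',f(278,86,.022),f(351,82,.022))
print('rear z22',f(289,133,.022),f(349,134,.022),' plate sides near lip',f(289,88,.022),f(347,84,.022))
a=cv2.imread('pics/w6.png')[60:160,250:390];cv2.imwrite('pics/z6.png',cv2.resize(a,None,fx=5,fy=5,interpolation=cv2.INTER_CUBIC))
E
```

```text
tray corners [-126.5   67.6] [-125.7  -62.3] lip [-10.1  30.5] [ -9.8 -24.2]
rear z22 [-46.7  24.3] [-49.7 -21. ]  plate sides near lip [-12.2  22.4] [-11.3 -21.1]
```

View pics/z6.png

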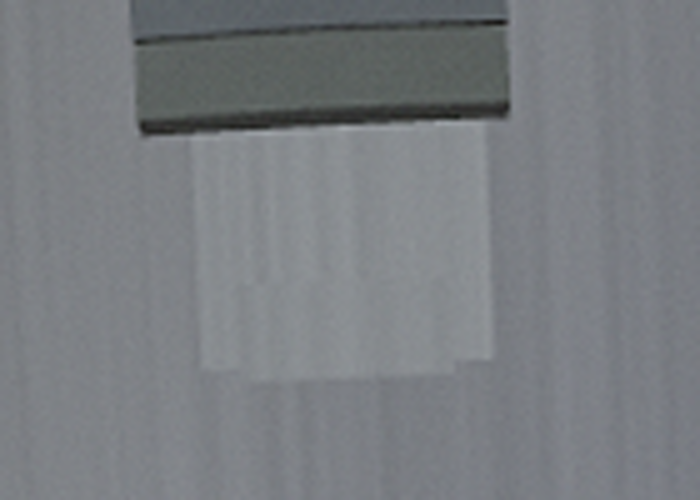

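```bash
python3 -c "
from h import *
print(ctrl.hand_in(), ctrl.get_obs()['time_s'])"
```

```text
the job is handed in; nothing more can be done
the job is handed in; nothing more can be done
```

The thick packer (14 mm) is home under the foot and released, and the job was handed in at about 27 s of the 72 s allowed. No verdict was reported.

- **Mid packer:** I tried it first and it lay loose. With its nose about 27 mm past the mouth, the push force was near zero and the wrist carried only the packer's weight. I withdrew it and put it back near its old place.
- **Thick packer:** it rode up the lip with up to about 6 N, then slid steadily at about 4 N. At the stop, progress stalled and the force rose to about 9 N. I eased off slightly, opened the jaws and lifted clear.

**Last checks:**
- **Pose:** the wrist picture puts the packer's origin at about x = -7 mm, y = -1 mm in the tray frame, with almost no yaw. In that picture the known tray points read about 4 mm off in x and 2.5 mm off in y. I corrected for that, so x is good to about 3 mm.
- **Other objects:** the mid and thin packers stand flat, well away from the tray. The clamp meter looks undisturbed, and the gripper is clear of everything.
- **Not measured:** I did not measure the pinch force after release. That it is pinched rests on the steady 4 N needed to push it in.

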